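# Find the high spot of a centrifuge rotor on the run-out stand

### The job

The small centrifuge rotor is clamped off-centre on the run-out stand. Slide the gauge along its rail by the red tab until its spring pointer bears lightly on the rotor's rim, then turn the rotor slowly by its crank, five seconds or more to a turn and without forcing the pointer, to find the high spot, where the rim pushes the pointer back furthest. Stop with the high spot at the pointer, leave the pointer bearing on it and let go; do not disturb the things lying around.

Things in the scene. Friction and masses are not known exactly. Their poses are not given: they have to be found in the camera images.
- stand: Run-out stand, fixed to the bench: grey cast plate 190 x 380 mm, its top 22 mm above the bench, with the upright spindle and a steel rail pointing at it. Origin on the vertical spindle axis at bench height, z up, x across the rail, y along it: rail and gauge lie on the -y side. The plate reaches from y = -285 to +95 mm.
- spindle: Spindle with crank arm and clamped aluminium rotor; turns endlessly either way in stiff grease, stays where left. Origin as the stand's; z is the axis, x points along the crank arm. Rotor 150 mm wide, rim 57 to 77 mm above the bench, clamped about 3 mm off-centre in an unknown direction, so the rim's reach at the pointer rises and falls smoothly once a turn, by 6 mm in all.
- crank_grip (a point): On the blue crank grip: an upright cylinder 15 mm wide, from 114 to 155 mm above the bench, its centre line 36 mm from the spindle axis; this point is on the centre line, 137 mm above the bench. The grip revolves freely on its pin, so it can be pinched from above and carried round in a circle without turning the hand.
- tab (a point): Middle of the red thumb tab of the gauge's carriage: 12 mm thick along the rail, 36 mm across, from 50 to 106 mm above the bench; this point is 90 mm above it. The carriage slides up to 36 mm towards the rotor (stand +y), needs about 12 N to slide and stays where it is left.
- dial (a point): Centre of the dial gauge's white face, which looks up 80 mm above the bench; steel case 58 mm wide, fixed on the carriage 75 mm ahead of the tab's middle. Its red needle turns clockwise, 36 degrees for each mm the pointer is pushed in; unloaded, it points to the rotor.
- pointer: Spring pointer of the gauge: 5 mm rod with an 8 mm round brass tip, 67 mm above the bench, aimed along stand +y at the spindle axis. Origin at the front of the tip. Unloaded it stands 142 mm ahead of the tab's middle; slides back 12 mm at most against a spring, 1.6 N at first touch and 0.8 N more per mm; over 10 N harms it. It rubs on the rim, so the crank goes heavier the further it is pushed in.
- rack: Bystander: loose blue microtube rack with white top, 116 x 206 x 50 mm, origin under its centre.
- jar: Bystander: loose amber jar with black cap, 72 mm wide, 130 mm tall, origin under its centre.
- spanner: Bystander: loose steel spanner 180 mm long, 8 mm thick, lying flat, origin under its middle, x along it.

How it is judged:
By the outcome, as a careful person would: the job done as asked, in the order asked, and still so for the second after the job is handed in, with the robot touching nothing.
It also fails if it takes over 72 s, if anything falls off the work surface, if the arm or the gripper's body presses on something with over 40 N, if the wrist force passes 120 N, or if a joint passes its speed limit or range.

### The arm

A 6-joint arm with a two-finger parallel gripper is mounted at the origin on the work surface. World frame = base frame: x ahead of the robot, y to its left, z up, the work surface at z = 0. Lengths are in m, angles in rad, forces in N, time in s.
With the tool pointing down it reaches from about 0.275 to 0.825 m from the base axis. Payload 5.2 kg.
Tool frame: the origin (TCP) lies at the very end of the fingers, on their centre line; the grasp point (between the pads) lies 19 mm behind it; z points along the fingers, y is the line along which they close (so a half turn about z gives the same grasp; the last joint's range is limited). The gripper opens to 93 mm and grips with 3 to 60 N. Pads are 15 mm wide; open, the fingers measure 128 mm over their backs; the gripper's body (75 mm by 188 mm) begins 65 mm behind the grasp point.
Start: joints at [-1.336, 0.259, 1.535, -0, 1.348, -0.203], TCP at [0.233, -0.498, 0.193] pointing down, gripper open.
Joint ranges: [-3.14, 3.14], [-0.91, 2.08], [0.19, 2.58], [-1.22, 4.36], [0.22, 2.71], [-3.12, 3.12]. Speed limits (rad/s): [2.57, 2.57, 3.14, 3.14, 3.14, 3.14].

### API

Orientations are given as a rotation vector (axis times angle).
In Python, from cell import monitor, eyes, order gives the robot as it stands. The module is installed in compiled form; this text tells all that it offers.
- The arm moves only by the tool play_rows, never from a script. Its argument "rows" is a list of rows, each a list of 4 numbers: the shift along the tool's x, y, z in m, then the turn about the tool's z in rad. A call has 1 to 8 rows; each row shifts and turns the commanded pose from where the row before left it, along the tool's axes as they then stand; what a row does not reach is not made up. A row lasts 1/10 s, in which the tool goes at most 50 mm and 8.59 degrees, less where a joint would pass 70% of its speed; a pose out of reach is approached as far as the arm can. A call with a gripper value outside its range is refused whole. "jaw" is the finger opening in m, from 0 to 0.093, set as the call begins (left out, the last holds). The fingers move at their own pace and stop on an object; "force" is the grip in N (left out, the last holds). Time passes only in rows, so rows that do not move let the fingers close. It gives the time, the measured TCP pose, the force, the opening and the grip force at its end, in the units of the state.
- monitor.read_state(): the state, without advancing time (a new reading comes with each control period).
- eyes.capture(name): name is "scene" or "top" or "wrist"; returns a dict with "color" (400x640x3 uint8, red, green, blue), "depth" (400x640 float32, m along the optical axis (not along the pixel's ray), 0 where there is no reading), "fx", "fy", "cx", "cy" (pixels), "R" (3x3) and "t" (3): a world point X has camera coordinates R X + t. Camera axes: x right, y down, z forward; pixel columns grow to the right and rows downward; lengths in m; the calibration is good to about 2 mm. The wrist camera is an equidistant fisheye: a pixel r from the principal point sees the ray r / f radians off the axis. A picture is of the moment at which its call begins.
- order.close_job(): hands the job in; it is judged then, once.
The state is a dict: "clock": time; "qpos": joint angles; "joint_velocities": joint speeds; "joint_efforts": joint torques, N m; "tcp_pos": TCP position; "eef_rot": TCP orientation; "ft_force": force on the tool from outside, world axes, zero at the start; "ft_torque": the same for the moment, N m; "opening": finger opening in m; "gripper_force": force on a finger pad.
Only numpy, scipy, OpenCV 4.12 (cv2) and the standard library are available. Lean on these libraries where they do the work, as an engineer would, in place of code of your own. Each camera call takes 0.05 s, during which the arm holds its last target. There are 200 camera calls.

## Working session

There is one attempt and no reset: what is moved stays moved. The work goes in short steps, Python scripts to look and compute and a tool call to move; the robot and the scene stay as the last step left them, time stands still between calls to the robot, and variables do not carry over. Pictures are saved under pics/ and viewed, at most 10 in all, crops included, and the job is handed in when it is done.

Besides the shell and the picture viewer there is one more tool, called after ">>>" by a JSON object that holds its "name" and its "arguments". play_rows: Moves the arm, as the interface text tells. Its arguments: {"type":"object","properties":{"rows":{"type":"array"},"jaw":{"type":"number"},"force":{"type":"number"}},"required":["rows"]}

```bash
mkdir -p pics
cat > h.py <<'E'
import numpy as np, cv2
from cell import monitor, eyes, order
def ray(c,u,v):
    d=np.array([(u-c['cx'])/c['fx'],(v-c['cy'])/c['fy'],1.0]); R=np.array(c['R']);t=np.array(c['t'])
    return -R.T@t, R.T@d
def onz(c,u,v,z):
    o,d=ray(c,u,v); return o+d*(z-o[2])/d[2]
def proj(c,X):
    p=np.array(c['R'])@np.array(X)+np.array(c['t']); return c['fx']*p[0]/p[2]+c['cx'],c['fy']*p[1]/p[2]+c['cy']
def save(n,im): cv2.imwrite('pics/'+n+'.png',im[:,:,::-1])
E
python3 - <<'E'
from h import *
s=monitor.read_state(); print(s['clock'],s['tcp_pos'],s['eef_rot'],s['ft_force'],s['opening'])
a=eyes.capture('top'); b=eyes.capture('scene')
save('top',a['color']); save('scene',b['color'])
for c in (a,b): print(c['fx'],c['cx'],c['cy'],-np.array(c['R']).T@c['t']); print(np.array(c['R']))
E
```

```text
0.0 [ 0.23305421 -0.49753568  0.19193091] [-3.06485657e+00 -6.81867145e-01  4.64853995e-05] [ 0.95020295  0.14868728 -0.01580804] 0.09284804377714292
514.4736555043568 321.8295105629532 211.1050670254511 [0.4387737  0.01817837 1.75445539]
[[ 0.01426729 -0.99988384  0.00536202]
 [-0.99820393 -0.01455496 -0.05811262]
 [ 0.05818391 -0.00452328 -0.99829563]]
464.95914649875414 327.98140136529474 197.9434455371459 [1.30756246 0.24959161 1.24228481]
[[-0.28065338  0.95979543  0.00513947]
 [ 0.77135903  0.22873282 -0.59387418]
 [-0.57117329 -0.16270842 -0.80454151]]
```

View pics/top.png

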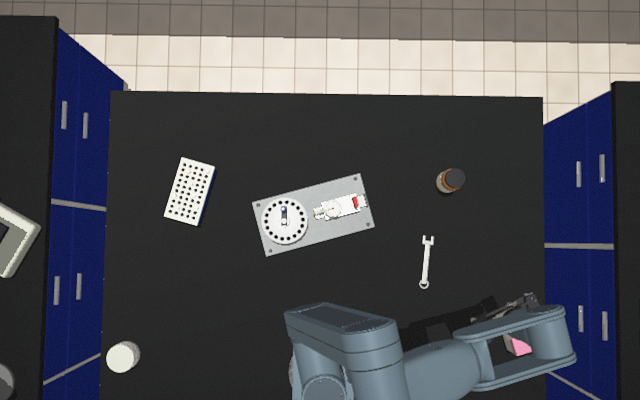

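View pics/scene.png

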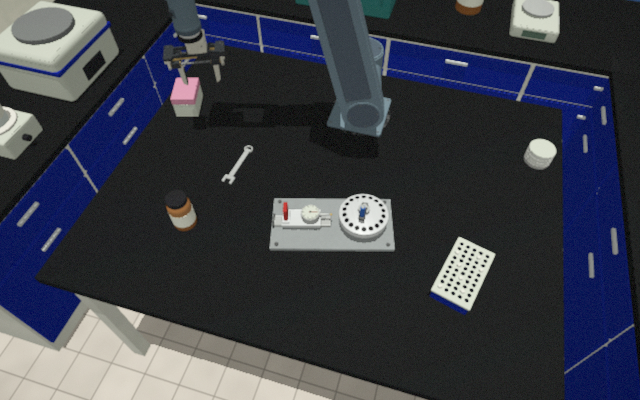

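The top view shows the rotor near (284,221), the dial near (333,208), the tab near (355,202) and the blue grip near (284,212). The scene view agrees with this. Next I'll measure them with colour masks.

Run:
```python
from h import *
a=eyes.capture('top'); b=eyes.capture('scene')
def blobs(c,lo,hi,roi,n):
    h=cv2.cvtColor(c['color'],cv2.COLOR_RGB2HSV); m=cv2.inRange(h,lo,hi); k=np.zeros_like(m); x0,y0,x1,y1=roi; k[y0:y1,x0:x1]=m[y0:y1,x0:x1]
    N,_,st,ce=cv2.connectedComponentsWithStats(k)
    for i in range(1,N):
        if st[i,4]>8: print(n,st[i],ce[i])
for c,roi,n in((a,(240,165,385,265),'top'),(b,(260,180,400,260),'scene')):
    blobs(c,(0,130,60),(8,255,255),roi,n+' red'); blobs(c,(172,130,60),(180,255,255),roi,n+' red2'); blobs(c,(100,100,40),(130,255,255),roi,n+' blue')
g=cv2.cvtColor(a['color'],cv2.COLOR_RGB2GRAY)
# plate corners
k=np.zeros_like(g);k[165:265,240:385]=cv2.inRange(g,90,255)[165:265,240:385]
cs=max(cv2.findContours(k,0,1)[0],key=cv2.contourArea); r=cv2.minAreaRect(cs); print(r)
P=np.array([onz(a,u,v,.022)[:2] for u,v in cv2.boxPoints(r)]); print(P,P.mean(0))
im=cv2.resize(a['color'][170:260,245:385],None,fx=5,fy=5,interpolation=cv2.INTER_CUBIC); 
im2=cv2.resize(b['color'][185:260,265:400],None,fx=5,fy=5,interpolation=cv2.INTER_CUBIC)[:,:675]
save('crop',im)
```

```text
top red [353 197   5  11  36] [354.86111111 201.69444444]
scene red [283 203   5  17  59] [285.11864407 210.94915254]
scene blue [360 208   5   9  36] [362.02777778 212.11111111]
((312.7384338378906, 214.2076873779297), (56.74564743041992, 113.22817993164062), 74.74488067626953)
[[ 0.56792691  0.25092339]
 [ 0.67459625 -0.11677791]
 [ 0.48977727 -0.16894612]
 [ 0.38457739  0.19678147]] [0.52921946 0.04049521]
```

View pics/crop.png

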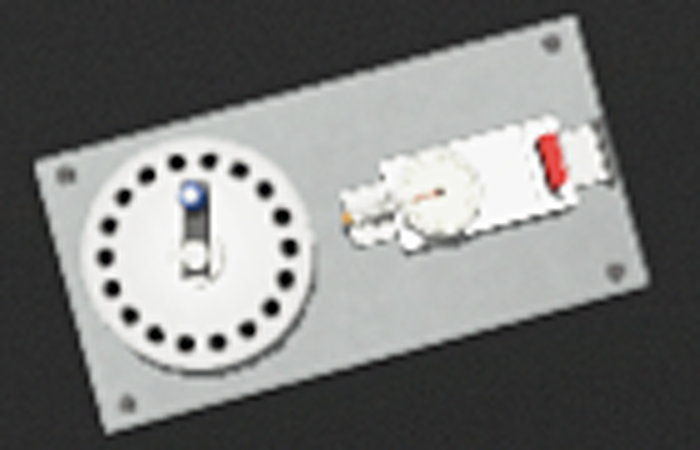

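```bash
cat >> h.py <<'E'
YAW=np.deg2rad(16.2); SX=np.array([np.cos(YAW),np.sin(YAW)]); SY=np.array([-np.sin(YAW),np.cos(YAW)]); SP=np.array([.5027,.1317])
def st(p): d=np.array(p)[:2]-SP; return np.round(1e3*np.array([d@SX,d@SY]),1)
E
python3 - <<'E'
from h import *
a=eyes.capture('top');b=eyes.capture('scene')
t1=onz(a,354.86+.3,201.7,.1); t2=onz(b,285.1,203.5,.106)
print(t1,t2,st(t1),st(t2)); g=onz(a,245+190/5,170+195/5,.155); g2=onz(b,362,208.5,.155); print('grip',g,g2,st(g),st(g2))
h=onz(a,245+195/5,170+258/5,.12);print('hub',st(h)); r=onz(a,245+197/5,170+256/5,.077);print('rotor',st(r))
print('dial',st(onz(a,245+441/5,170+195/5,.08)))
print('tcp',st(monitor.read_state()['tcp_pos']))
E
```

```text
[ 0.56715612 -0.09639423  0.1       ] [ 0.55750659 -0.09809294  0.106     ] [  -1.7 -237. ] [ -11.5 -236. ]
grip [0.53679739 0.13191736 0.155     ] [0.54401658 0.13351326 0.155     ] [32.8 -9.3] [40.2 -9.8]
hub [-4.  -0.1]
rotor [-0.7  0.7]
dial [  -4.7 -163.3]
tcp [-434.5 -529.4]
```

>>> {"name": "play_rows", "arguments": {"rows": [[0,0,0,0.078],[0,0,0,0.077],[0.03,-0.02,0,0],[0.035,-0.024,0,0],[0.035,-0.024,0,0],[0.035,-0.024,0,0],[0.035,-0.024,0,0],[0.035,-0.024,0,0]], "jaw": 0.042, "force": 25}}

```text
clock: 1.1
tcp_pos: [0.3918, -0.3051, 0.1928]
eef_rot: [3.11, 0.442, 0.0]
ft_force: [-0.1, -0.6, 0.8]
opening: 0.0425
gripper_force: 0.0
```

>>> {"name": "play_rows", "arguments": {"rows": [[0.035,-0.024,0,0],[0.035,-0.024,0,0],[0.035,-0.024,0,0],[0.035,-0.024,0,0],[0.035,-0.024,0,0],[0.035,-0.024,0,0],[0.02,-0.012,0,0],[0,0,0,0]]}}

```text
clock: 1.9
tcp_pos: [0.5698, -0.0898, 0.1924]
eef_rot: [-3.109, -0.449, -0.001]
ft_force: [0.2, 0.1, 0.1]
opening: 0.0422
gripper_force: 0.0
```

Run:
```python
from h import *
s=monitor.read_state(); print(s['clock'],s['tcp_pos'],s['eef_rot'],s['ft_force'],st(s['tcp_pos']))
w=eyes.capture('wrist'); save('w1',w['color']); print(w['fx'],w['cx'],w['cy'],w['R'],w['t'])
```

```text
1.9 [ 0.56980554 -0.08981897  0.19238173] [-3.10860440e+00 -4.48664036e-01 -6.60809888e-04] [0.22128783 0.14726771 0.11679804] [   2.6 -231.4]
309.70691628693146 324.61194166272975 195.19792421429716 [[ 2.82545369e-01 -9.59253607e-01  7.94530233e-04]
 [-9.24458610e-01 -2.72075356e-01  2.67116603e-01]
 [-2.56016393e-01 -7.62070693e-02 -9.63663888e-01]] [-0.24822956  0.47045974  0.52964603]
```

View pics/w1.png

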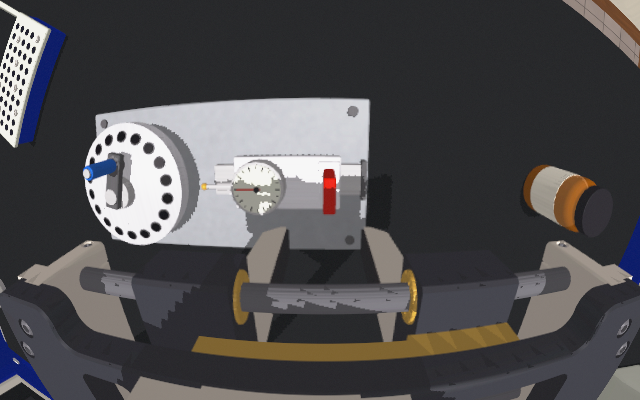

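The wrist view is clear: tab at (329,190), dial at (257,188) with its needle pointing left, tip at (203,187), rotor hub near (113,195) and grip top near (88,173). I'll cast fisheye rays for the positions.

```bash
cat >> h.py <<'E'
def wz(c,u,v,z):
    x,y=(u-c['cx'])/c['fx'],(v-c['cy'])/c['fy']; r=np.hypot(x,y)+1e-9
    d=np.array([np.sin(r)*x/r,np.sin(r)*y/r,np.cos(r)]); R=np.array(c['R']); o=-R.T@np.array(c['t']); d=R.T@d
    return o+d*(z-o[2])/d[2]
def wproj(c,X):
    p=np.array(c['R'])@np.array(X)+np.array(c['t']); r=np.arctan2(np.hypot(p[0],p[1]),p[2]); q=p[:2]/np.hypot(p[0],p[1])*r*c['fx']
    return q+[c['cx'],c['cy']]
E
python3 - <<'E'
from h import *
w=eyes.capture('wrist')
h=cv2.cvtColor(w['color'],cv2.COLOR_RGB2HSV)
m=cv2.inRange(h,(0,150,60),(8,255,255))
k=np.zeros_like(m);k[150:230,300:350]=m[150:230,300:350]
mo=cv2.moments(k,True);u,v=mo['m10']/mo['m00'],mo['m01']/mo['m00'];print('tab px',u,v,cv2.boundingRect(k))
hh=h[175:182,322:337]; print(w['color'][190,318:342,0])
x,y,ww,hh=cv2.boundingRect(k)
print('tab top far edge',st(wz(w,u,y,.106)), 'tab near bottom', st(wz(w,u,y+hh,.106)))
print('tip',st(wz(w,203,187,.067)),'dial',st(wz(w,257,188,.08)),'grip top',st(wz(w,88,173,.155)))
for n,p in(('c1',(96,115)),('c2',(370,99)),('c3',(361,250))): print(n,st(wz(w,*p,.022)))
E
```

```text
tab px 327.9588477366255 190.23868312757202 (323, 168, 12, 45)
[156 154 154 147 137 135 138 137 138 138 139 138 137 138 138 135 138 155
 158 172 176 153 126 124]
tab top far edge [  23.2 -236.6] tab near bottom [ -20.2 -236.8]
tip [ -4.3 -98.1] dial [  -2.3 -163.9] grip top [ 32.2 -10.3]
c1 [90.9 89.7]
c2 [  90.1 -286.2]
c3 [ -99.9 -281.3]
```

>>> {"name": "play_rows", "arguments": {"rows": [[-0.005,0.006,0.02,0],[0,0,0.025,0],[0,0,0.025,0],[0,0,0.025,0],[0,0,0.02,0],[0,0,0,0]]}}

```text
clock: 2.6
tcp_pos: [0.562, -0.1003, 0.075]
eef_rot: [-3.108, -0.439, 0.009]
ft_force: [0.1, -0.7, 0.1]
opening: 0.0419
gripper_force: 0.0
```

>>> {"name": "play_rows", "arguments": {"rows": [[0,0,0,0],[0,0,0,0],[0,0,0,0],[0,0,0,0],[0,0,0,0]], "jaw": 0.004}}

```text
clock: 3.1
tcp_pos: [0.5648, -0.0966, 0.0789]
eef_rot: [-3.106, -0.442, -0.001]
ft_force: [-1.8, 8.7, 6.1]
opening: 0.0107
gripper_force: 25.0
```

Run:
```python
from h import *
s=monitor.read_state(); print(s['clock'],s['tcp_pos'],s['ft_force'],st(s['tcp_pos']),s['opening'],s['gripper_force'])
w=eyes.capture('wrist'); save('w2',cv2.resize(w['color'][100:260,70:370],None,fx=2.6,fy=2.6,interpolation=cv2.INTER_CUBIC))
```

```text
3.1 [ 0.56482969 -0.09658488  0.07889624] [-1.80063598  8.73847311  6.11080925] [  -4.  -236.6] 0.010696044023234428 25.006689727306366
```

View pics/w2.png

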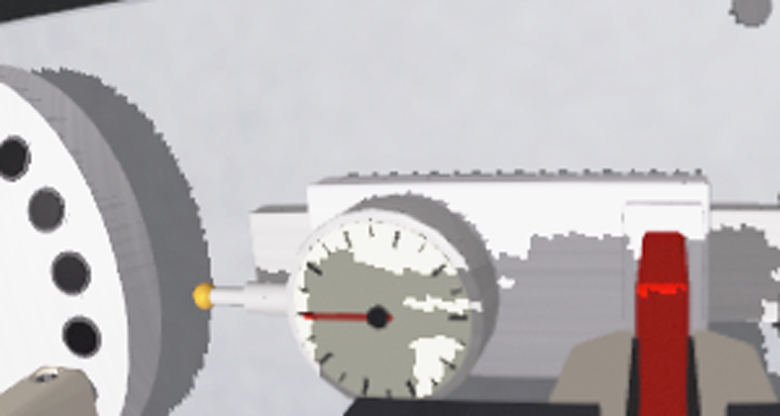

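>>> {"name": "play_rows", "arguments": {"rows": [[0,-0.002,0,0],[0,-0.002,0,0],[0,-0.002,0,0],[0,-0.002,0,0],[0,-0.002,0,0],[0,-0.002,0,0],[0,-0.002,0,0],[0,-0.002,0,0]]}}

```text
clock: 3.95
tcp_pos: [0.5629, -0.0891, 0.079]
eef_rot: [3.102, 0.441, 0.005]
ft_force: [1.1, -12.0, 1.1]
opening: 0.0107
gripper_force: 25.0
```

```bash
cat >> h.py <<'E'
def needle(c,cen,fn=wz,pr=wproj):
    """cen: dial centre guess, stand mm. Returns angle deg clockwise from rotor direction, count."""
    im=c['color'].astype(int); W=SP+cen[0]/1e3*SX+cen[1]/1e3*SY
    u0,v0=pr(c,[W[0],W[1],.08]); P=[]
    for v in range(int(v0)-40,int(v0)+41):
        for u in range(int(u0)-40,int(u0)+41):
            if not(0<=u<640 and 0<=v<400): continue
            r,g,b=im[v,u]
            if r-max(g,b)>45:
                p=st(fn(c,u,v,.08))-cen
                if np.hypot(*p)<26: P.append(p)
    P=np.array(P)
    if len(P)<3: return None,len(P),P
    m=P[np.argsort(-np.hypot(*P.T))[:max(3,len(P)//2)]].mean(0)
    d=np.linalg.svd(P-P.mean(0))[2][0]; d=d*np.sign(d@m)
    return np.rad2deg(np.arctan2(*m)),np.rad2deg(np.arctan2(*d)),len(P),P.mean(0).round(1)
E
cat > n.py <<'E'
from h import *
s=monitor.read_state(); y=st(s['tcp_pos']); print(s['clock'],y,s['tcp_pos'][2],s['ft_force'].round(1),round(s['opening'],4))
w=eyes.capture('wrist'); print(needle(w,np.array([-2.5,y[1]+75])))
E
cat > n2.py <<'E'
E
python3 n.py
```

```text
3.95 [  -3.8 -228.8] 0.07902994827938914 [  1.1 -12.    1.1] 0.0107
(np.float64(0.06342703628222823), np.float64(0.13805866475525358), 65, array([-0. , 11.6]))
```

>>> {"name": "play_rows", "arguments": {"rows": [[0,-0.002,0,0],[0,-0.002,0,0],[0,-0.002,0,0],[0,-0.001,0,0],[0,-0.001,0,0],[0,0,0,0],[0,0,0,0]]}}

```text
clock: 4.7
tcp_pos: [0.5605, -0.0811, 0.079]
eef_rot: [3.103, 0.441, 0.005]
ft_force: [1.0, -11.0, 1.9]
opening: 0.0101
gripper_force: 25.0
```

```bash
python3 n.py
```

```text
4.7 [  -3.8 -220.5] 0.07902501860224684 [  1.  -11.    1.9] 0.0101
(np.float64(0.11889129644436204), np.float64(0.011093307028356125), 69, array([ 0. , 11.5]))
```

>>> {"name": "play_rows", "arguments": {"rows": [[0,-0.001,0,0],[0,-0.001,0,0],[0,0,0,0]]}}

```text
clock: 5.05
tcp_pos: [0.56, -0.0792, 0.079]
eef_rot: [3.103, 0.441, 0.005]
ft_force: [1.1, -11.9, 1.9]
opening: 0.0104
gripper_force: 25.0
```

```bash
python3 n.py
```

```text
5.05 [  -3.8 -218.5] 0.07902333186768726 [  1.1 -11.9   1.9] 0.0104
(np.float64(0.13427866774586267), np.float64(0.08740225824474153), 67, array([ 0. , 11.4]))
```

>>> {"name": "play_rows", "arguments": {"rows": [[0,-0.001,0,0],[0,-0.001,0,0],[0,0,0,0]]}}

```text
clock: 5.4
tcp_pos: [0.5595, -0.0773, 0.079]
eef_rot: [3.103, 0.441, 0.005]
ft_force: [2.0, -12.0, 1.9]
opening: 0.0103
gripper_force: 25.0
```

```bash
python3 n.py
python3 - <<'E'
from h import *
w=eyes.capture('wrist'); save('w3',cv2.resize(w['color'][90:290,0:300],None,fx=2.6,fy=2.6,interpolation=cv2.INTER_CUBIC))
E
```

```text
5.4 [  -3.8 -216.5] 0.07901690603272477 [  2.  -12.    1.9] 0.0103
(np.float64(0.14455563366434493), np.float64(0.08676284723083592), 67, array([ 0. , 11.4]))
```

View pics/w3.png

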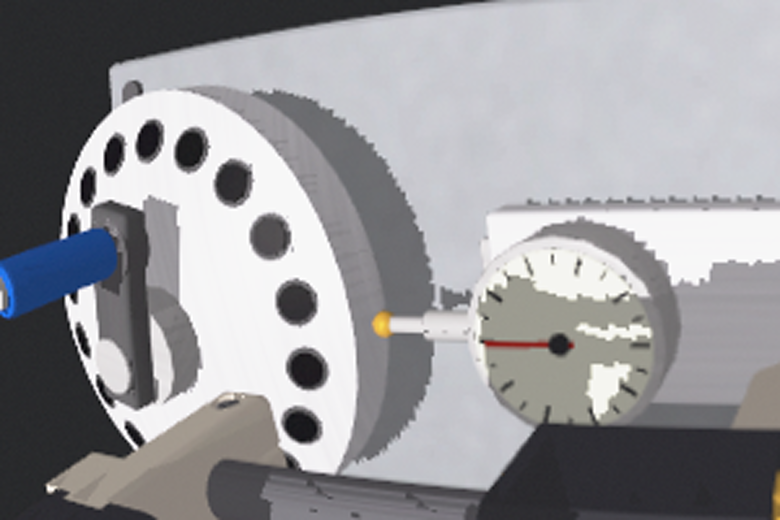

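The tip, at crop (384,324), is almost at the rim and the needle still reads 0. I'll go on in 1 mm steps.

>>> {"name": "play_rows", "arguments": {"rows": [[0,-0.001,0,0],[0,-0.001,0,0],[0,0,0,0]]}}

```text
clock: 5.8
tcp_pos: [0.5589, -0.0754, 0.079]
eef_rot: [3.103, 0.441, 0.005]
ft_force: [1.4, -12.1, 1.5]
opening: 0.0104
gripper_force: 25.0
```

```bash
python3 n.py
```

```text
5.8 [  -3.8 -214.6] 0.0790193922560516 [  1.4 -12.1   1.5] 0.0104
(np.float64(1.316381686611062), np.float64(0.7346671510358403), 63, array([ 0.3, 10.5]))
```

>>> {"name": "play_rows", "arguments": {"rows": [[0,-0.001,0,0],[0,-0.001,0,0],[0,0,0,0]]}}

```text
clock: 6.15
tcp_pos: [0.5586, -0.0741, 0.079]
eef_rot: [3.102, 0.441, 0.006]
ft_force: [1.0, -15.0, -0.2]
opening: 0.0101
gripper_force: 25.0
```

```bash
python3 n.py
```

```text
6.15 [  -3.8 -213.3] 0.07903135062381789 [  1.  -15.   -0.2] 0.0101
(np.float64(47.58936287224002), np.float64(45.58443679008309), 70, array([8.4, 7.4]))
```

>>> {"name": "play_rows", "arguments": {"rows": [[0,0.002,0,0],[0,0.002,0,0],[0,0.002,0,0],[0,0.002,0,0],[0,0,0,0]]}}

```text
clock: 6.7
tcp_pos: [0.5585, -0.0747, 0.0788]
eef_rot: [-3.107, -0.442, -0.002]
ft_force: [-2.4, 7.0, 9.5]
opening: 0.0103
gripper_force: 25.0
```

```bash
python3 n.py
```

```text
6.7 [  -3.9 -213.7] 0.07882732232246317 [-2.4  7.   9.5] 0.0103
(np.float64(36.04806525112825), np.float64(34.7465243710892), 72, array([7. , 9.4]))
```

>>> {"name": "play_rows", "arguments": {"rows": [[0,-0.0015,-0.002,0],[0,-0.001,-0.001,0],[0,0,0,0]]}}

```text
clock: 7.05
tcp_pos: [0.5578, -0.0744, 0.0807]
eef_rot: [3.11, 0.443, -0.0]
ft_force: [1.6, -0.1, 0.1]
opening: 0.0047
gripper_force: 0.0
```

>>> {"name": "play_rows", "arguments": {"rows": [[0,0,0,0],[0,0,0,0],[0,0,0,0],[0,0,0,0]], "jaw": 0.035}}

```text
clock: 7.45
tcp_pos: [0.5577, -0.0743, 0.0808]
eef_rot: [3.11, 0.443, -0.0]
ft_force: [0.5, -0.2, -0.4]
opening: 0.0322
gripper_force: 0.0
```

```bash
python3 n.py
```

```text
7.45 [  -4.6 -213.1] 0.08080162310651326 [ 0.5 -0.2 -0.4] 0.0322
(np.float64(38.586616080553306), np.float64(36.05534356526284), 71, array([7.2, 8.6]))
```

>>> {"name": "play_rows", "arguments": {"rows": [[0,0,-0.015,0],[0,0,-0.03,0],[0,0,-0.035,0],[0,0,-0.035,0],[0.007,-0.035,0,0],[0.008,-0.04,0,0],[0.008,-0.04,0,0],[0.008,-0.04,0,0]], "jaw": 0.04}}

```text
clock: 8.3
tcp_pos: [0.544, 0.0846, 0.196]
eef_rot: [3.11, 0.442, 0.001]
ft_force: [0.6, -0.6, 1.0]
opening: 0.0401
gripper_force: 0.0
```

>>> {"name": "play_rows", "arguments": {"rows": [[0.006,-0.035,0,0],[0.002,-0.013,0,0],[0,0,0,0]]}}

```text
clock: 8.6
tcp_pos: [0.5382, 0.133, 0.1958]
eef_rot: [3.11, 0.447, -0.0]
ft_force: [-0.2, -0.4, 0.3]
opening: 0.04
gripper_force: 0.0
```

Run:
```python
from h import *
s=monitor.read_state(); y=st(s['tcp_pos']); print(s['clock'],y,s['tcp_pos'][2],s['ft_force'].round(1),s['eef_rot'])
w=eyes.capture('wrist'); print(needle(w,np.array([-2.5,-138.])))
save('w4',w['color'])
h=cv2.cvtColor(w['color'],cv2.COLOR_RGB2HSV); m=cv2.inRange(h,(100,120,40),(125,255,255)); N,_,stt,ce=cv2.connectedComponentsWithStats(m)
for i in range(1,N):
    if stt[i,4]>80: print(stt[i],ce[i],st(wz(w,*ce[i],.145)))
```

```text
8.6 [34.5 -8.6] 0.19578326080971112 [-0.2 -0.4  0.3] [ 3.10952358e+00  4.47396933e-01 -4.55035454e-05]
(np.float64(41.2164804047899), np.float64(36.826453845139234), 30, array([7. , 7.4]))
[   0    0   33   66 1612] [12.23076923 28.79218362] [249.2 369.9]
[ 108   18   71  136 1881] [142.29771398  84.21796917] [140.5 149.4]
[   0   73   21  215 2550] [  6.43803922 185.89411765] [ 52.1 402.1]
[314 187  18  29 310] [322.2483871  198.59677419] [37.7 -7.6]
[ 25 356  25  39 125] [ 37.216 378.224] [-350.9  579.6]
```

View pics/w4.png

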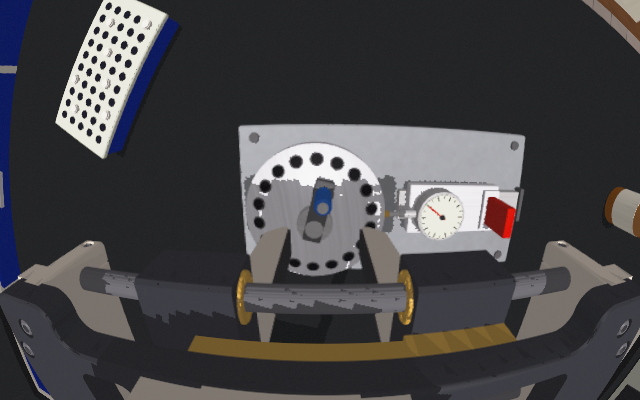

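Grip top at about (322,208), hub at (314,228), and the needle is visible at (441,216). I'll cast the grip and dial positions, then grasp.

Run:
```python
from h import *
w=eyes.capture('wrist')
print('grip',st(wz(w,322.5,208,.155)),'hub',st(wz(w,314,229,.11)), st(wz(w,314,229,.12)),'dial',st(wz(w,442,217,.08)),'tip',st(wz(w,387,213,.067)))
for p in((240,127),(525,136),(505,262)): print(st(wz(w,*p,.022)))
```

```text
grip [32.8 -9.4] hub [-3.1 -0.9] [ 0.9 -1.3] dial [  -2.5 -141.7] tip [ -1.6 -80.6]
[91.4 90.5]
[  90.9 -286. ]
[ -98.8 -286. ]
```

>>> {"name": "play_rows", "arguments": {"rows": [[-0.002,0.001,0.02,0],[0,0,0.025,0],[0,0,0.02,0],[0,0,0.009,0],[0,0,0,0]]}}

```text
clock: 9.2
tcp_pos: [0.5364, 0.1286, 0.1205]
eef_rot: [3.111, 0.44, -0.004]
ft_force: [-0.7, -0.6, 0.3]
opening: 0.0399
gripper_force: 0.0
```

>>> {"name": "play_rows", "arguments": {"rows": [[0,0,0,0],[0,0,0,0],[0,0,0,0],[0,0,0,0]], "jaw": 0.01, "force": 15}}

```text
clock: 9.6
tcp_pos: [0.537, 0.1317, 0.1228]
eef_rot: [-3.108, -0.442, -0.002]
ft_force: [-2.0, 1.9, 4.7]
opening: 0.0139
gripper_force: 15.0
```

```bash
sed -i 's/SP=np.array(\[.5027,.1317\])/SP=np.array([.5002,.1295])/' h.py
cat > k.py <<'E'
from h import *
s=monitor.read_state(); y=st(s['tcp_pos']); print(s['clock'],'xy',y,'r',np.hypot(*y).round(1),'ang',np.rad2deg(np.arctan2(y[1],y[0])).round(1),s['tcp_pos'][2].round(4),'F',s['ft_force'].round(1),round(s['opening'],4))
w=eyes.capture('wrist'); print('needle',needle(w,np.array([0,-139.])))
E
python3 k.py
```

```text
9.6 xy [35.9 -8.1] r 36.8 ang -12.7 0.1228 F [-2.   1.9  4.7] 0.0139
needle (np.float64(45.1316133508514), np.float64(44.474779081020166), 42, array([8.8, 8.7]))
```

Run:
```python
import numpy as np
t=np.deg2rad(-12.7+4.5*np.arange(89)); p=np.round(np.c_[36*np.cos(t),-36*np.sin(t)],1)
d=np.diff(p,axis=0).round(1)/1000
for i in range(0,88,8): print([[float(x.round(4)),float(y.round(4)),0,0] for x,y in d[i:i+8]])
```

```text
[[0.0005, -0.0028, 0, 0], [0.0003, -0.0028, 0, 0], [0.0001, -0.0028, 0, 0], [-0.0002, -0.0028, 0, 0], [-0.0003, -0.0028, 0, 0], [-0.0006, -0.0028, 0, 0], [-0.0008, -0.0027, 0, 0], [-0.001, -0.0026, 0, 0]]
[[-0.0013, -0.0026, 0, 0], [-0.0014, -0.0024, 0, 0], [-0.0016, -0.0024, 0, 0], [-0.0018, -0.0022, 0, 0], [-0.0019, -0.002, 0, 0], [-0.0021, -0.0019, 0, 0], [-0.0022, -0.0017, 0, 0], [-0.0024, -0.0016, 0, 0]]
[[-0.0025, -0.0013, 0, 0], [-0.0026, -0.0011, 0, 0], [-0.0027, -0.001, 0, 0], [-0.0027, -0.0007, 0, 0], [-0.0028, -0.0005, 0, 0], [-0.0028, -0.0003, 0, 0], [-0.0028, -0.0001, 0, 0], [-0.0028, 0.0002, 0, 0]]
[[-0.0028, 0.0003, 0, 0], [-0.0028, 0.0006, 0, 0], [-0.0027, 0.0008, 0, 0], [-0.0026, 0.001, 0, 0], [-0.0026, 0.0013, 0, 0], [-0.0024, 0.0014, 0, 0], [-0.0024, 0.0016, 0, 0], [-0.0022, 0.0018, 0, 0]]
[[-0.002, 0.0019, 0, 0], [-0.0019, 0.0021, 0, 0], [-0.0017, 0.0022, 0, 0], [-0.0016, 0.0024, 0, 0], [-0.0013, 0.0025, 0, 0], [-0.0011, 0.0026, 0, 0], [-0.001, 0.0027, 0, 0], [-0.0007, 0.0027, 0, 0]]
[[-0.0005, 0.0028, 0, 0], [-0.0003, 0.0028, 0, 0], [-0.0001, 0.0028, 0, 0], [0.00
[... 402 characters left out ...]
[0.0028, 0.0005, 0, 0], [0.0028, 0.0003, 0, 0], [0.0028, 0.0001, 0, 0], [0.0028, -0.0002, 0, 0]]
[[0.0028, -0.0003, 0, 0], [0.0028, -0.0006, 0, 0], [0.0027, -0.0008, 0, 0], [0.0026, -0.001, 0, 0], [0.0026, -0.0013, 0, 0], [0.0024, -0.0014, 0, 0], [0.0024, -0.0016, 0, 0], [0.0022, -0.0018, 0, 0]]
[[0.002, -0.0019, 0, 0], [0.0019, -0.0021, 0, 0], [0.0017, -0.0022, 0, 0], [0.0016, -0.0024, 0, 0], [0.0013, -0.0025, 0, 0], [0.0011, -0.0026, 0, 0], [0.001, -0.0027, 0, 0], [0.0007, -0.0027, 0, 0]]
[[0.0005, -0.0028, 0, 0], [0.0003, -0.0028, 0, 0], [0.0001, -0.0028, 0, 0], [-0.0002, -0.0028, 0, 0], [-0.0003, -0.0028, 0, 0], [-0.0006, -0.0028, 0, 0], [-0.0008, -0.0027, 0, 0], [-0.001, -0.0026, 0, 0]]
```

>>> {"name": "play_rows", "arguments": {"rows": [[0.0005,-0.0028,0,0],[0.0003,-0.0028,0,0],[0.0001,-0.0028,0,0],[-0.0002,-0.0028,0,0],[-0.0003,-0.0028,0,0],[-0.0006,-0.0028,0,0],[-0.0008,-0.0027,0,0],[-0.001,-0.0026,0,0]]}}

```text
clock: 10.45
tcp_pos: [0.5325, 0.15, 0.1229]
eef_rot: [3.108, 0.442, 0.011]
ft_force: [6.9, -0.8, -0.6]
opening: 0.0142
gripper_force: 15.0
```

```bash
python3 k.py
```

```text
10.45 xy [36.7 10.7] r 38.2 ang 16.3 0.1229 F [ 6.9 -0.8 -0.6] 0.0142
needle (np.float64(0.23710799116637657), np.float64(-1.4025742517116409), 41, array([ 0.1, 12.1]))
```

>>> {"name": "play_rows", "arguments": {"rows": [[-0.0013,-0.0026,0,0],[-0.0014,-0.0024,0,0],[-0.0016,-0.0024,0,0],[-0.0018,-0.0022,0,0],[-0.0019,-0.002,0,0],[-0.0021,-0.0019,0,0],[-0.0022,-0.0017,0,0],[-0.0024,-0.0016,0,0]]}}

```text
clock: 11.3
tcp_pos: [0.5145, 0.1658, 0.123]
eef_rot: [-3.106, -0.441, -0.016]
ft_force: [8.4, 10.7, -3.4]
opening: 0.0141
gripper_force: 15.0
```

>>> {"name": "play_rows", "arguments": {"rows": [[-0.0025,-0.0013,0,0],[-0.0026,-0.0011,0,0],[-0.0027,-0.001,0,0],[-0.0027,-0.0007,0,0],[-0.0028,-0.0005,0,0],[-0.0028,-0.0003,0,0],[-0.0028,-0.0001,0,0],[-0.0028,0.0002,0,0]]}}

```text
clock: 12.1
tcp_pos: [0.4886, 0.1662, 0.1228]
eef_rot: [-3.103, -0.442, -0.006]
ft_force: [-2.2, 16.0, 5.4]
opening: 0.014
gripper_force: 15.0
```

```bash
python3 k.py
```

```text
12.1 xy [-0.9 38.5] r 38.5 ang 91.3 0.1228 F [-2.2 16.   5.4] 0.014
needle (np.float64(1.9272065608078373), np.float64(-0.8965496522771809), 45, array([ 0.7, 12.1]))
```

>>> {"name": "play_rows", "arguments": {"rows": [[-0.0028,-0.0004,0,0],[-0.0028,-0.0002,0,0],[-0.0027,0.0,0,0],[-0.0026,0.0005,0,0],[-0.0026,0.001,0,0],[-0.0024,0.0014,0,0],[-0.0024,0.0016,0,0],[-0.0022,0.0018,0,0]]}}

```text
clock: 12.95
tcp_pos: [0.4706, 0.152, 0.1228]
eef_rot: [-3.108, -0.442, -0.005]
ft_force: [-0.3, 7.3, 5.9]
opening: 0.0141
gripper_force: 15.0
```

```bash
sed -i 's/SP=np.array(\[.5002,.1295\])/SP=np.array([.5010,.1323])/' h.py;  python3 k.py
```

```text
12.95 xy [-23.7  27.4] r 36.2 ang 130.9 0.1228 F [-0.3  7.3  5.9] 0.0141
needle (np.float64(2.0266334756404385), np.float64(3.7980544523613897), 40, array([0.2, 9.4]))
```

```bash
sed -i 's/\[0,-139.\]/[-1.6,-141.5]/' k.py
```

>>> {"name": "play_rows", "arguments": {"rows": [[-0.002,0.0019,0,0],[-0.0019,0.0021,0,0],[-0.0017,0.0022,0,0],[-0.0016,0.0024,0,0],[-0.0013,0.0025,0,0],[-0.0011,0.0026,0,0],[-0.001,0.0027,0,0],[-0.0007,0.0027,0,0]]}}

```text
clock: 13.8
tcp_pos: [0.465, 0.1306, 0.1228]
eef_rot: [-3.107, -0.442, -0.005]
ft_force: [-1.0, 7.8, 5.3]
opening: 0.0144
gripper_force: 15.0
```

```bash
python3 k.py
```

```text
13.8 xy [-35.    8.4] r 36.0 ang 166.5 0.1228 F [-1.   7.8  5.3] 0.0144
needle (np.float64(68.80015690464103), np.float64(67.1756283822486), 49, array([12. ,  4.5]))
```

>>> {"name": "play_rows", "arguments": {"rows": [[-0.0005,0.0028,0,0],[-0.0003,0.0028,0,0],[-0.0001,0.0028,0,0],[0.0002,0.0028,0,0],[0.0003,0.0028,0,0],[0.0006,0.0028,0,0],[0.0008,0.0027,0,0],[0.001,0.0026,0,0]]}}

```text
clock: 14.65
tcp_pos: [0.4728, 0.1103, 0.1227]
eef_rot: [-3.107, -0.442, -0.003]
ft_force: [-1.6, 10.0, 7.2]
opening: 0.0142
gripper_force: 15.0
```

```bash
python3 k.py
```

```text
14.65 xy [-33.2 -13.2] r 35.7 ang -158.3 0.1227 F [-1.6 10.   7.2] 0.0142
needle (np.float64(123.44294398280869), np.float64(124.84991657062885), 54, array([10. , -6.5]))
```

>>> {"name": "play_rows", "arguments": {"rows": [[0.0013,0.0026,0,0],[0.0014,0.0024,0,0],[0.0016,0.0024,0,0],[0.0018,0.0022,0,0],[0.0019,0.002,0,0],[0.0021,0.0019,0,0],[0.0022,0.0017,0,0],[0.0024,0.0016,0,0]]}}

```text
clock: 15.5
tcp_pos: [0.4901, 0.0984, 0.1227]
eef_rot: [-3.106, -0.443, 0.001]
ft_force: [-6.9, 8.6, 10.3]
opening: 0.0139
gripper_force: 15.0
```

```bash
python3 k.py
```

```text
15.5 xy [-20.  -29.5] r 35.6 ang -124.1 0.1227 F [-6.9  8.6 10.3] 0.0139
needle (np.float64(153.04321802761663), np.float64(155.42451722990293), 54, array([  5.4, -10.3]))
```

>>> {"name": "play_rows", "arguments": {"rows": [[0.0025,0.0013,0,0],[0.0026,0.0011,0,0],[0.0027,0.001,0,0],[0.0027,0.0007,0,0],[0.0028,0.0005,0,0],[0.0028,0.0003,0,0],[0.0028,0.0001,0,0],[0.0028,-0.0002,0,0]]}}

```text
clock: 16.35
tcp_pos: [0.5112, 0.0983, 0.1226]
eef_rot: [-3.109, -0.444, 0.005]
ft_force: [-9.5, 2.5, 12.8]
opening: 0.014
gripper_force: 15.0
```

```bash
python3 k.py
```

```text
16.35 xy [  0.3 -35.5] r 35.5 ang -89.5 0.1226 F [-9.5  2.5 12.8] 0.014
needle (np.float64(148.5623739231441), np.float64(150.84962291133706), 48, array([ 5.9, -9.4]))
```

>>> {"name": "play_rows", "arguments": {"rows": [[0.0028,-0.0003,0,0],[0.0028,-0.0006,0,0],[0.0027,-0.0008,0,0],[0.0026,-0.001,0,0],[0.0026,-0.0013,0,0],[0.0024,-0.0014,0,0],[0.0024,-0.0016,0,0],[0.0022,-0.0018,0,0]]}}

```text
clock: 17.2
tcp_pos: [0.5292, 0.1105, 0.1227]
eef_rot: [3.108, 0.443, -0.004]
ft_force: [-6.9, -4.1, 9.8]
opening: 0.0141
gripper_force: 15.0
```

```bash
python3 k.py
```

```text
17.2 xy [ 21.  -28.8] r 35.6 ang -53.9 0.1227 F [-6.9 -4.1  9.8] 0.0141
needle (np.float64(107.54830986919727), np.float64(108.61883910910231), 49, array([11.1, -3.4]))
```

>>> {"name": "play_rows", "arguments": {"rows": [[0.002,-0.0019,0,0],[0.0019,-0.0021,0,0],[0.0017,-0.0022,0,0],[0.0016,-0.0024,0,0],[0.0013,-0.0025,0,0],[0.0011,-0.0026,0,0],[0.001,-0.0027,0,0],[0.0007,-0.0027,0,0]]}}

```text
clock: 18.05
tcp_pos: [0.5369, 0.1311, 0.1228]
eef_rot: [3.106, 0.442, 0.002]
ft_force: [-0.1, -6.9, 5.1]
opening: 0.014
gripper_force: 15.0
```

```bash
python3 k.py
```

```text
18.05 xy [ 34.2 -11.2] r 36.0 ang -18.1 0.1228 F [-0.1 -6.9  5.1] 0.014
needle (np.float64(46.79793185690052), np.float64(45.602926288299926), 44, array([9.4, 8.6]))
```

Run:
```python
import numpy as np
a=np.array([166.5,201.7,235.9,270.5,306.1,341.9]);A=np.deg2rad(a);m=np.array([68,124.1,154.2,149.7,108.1,46.2])/36
c=np.linalg.lstsq(np.c_[np.ones(6),np.cos(A),np.sin(A)],m,rcond=None)[0];t0=np.rad2deg(np.arctan2(c[2],c[1]))%360
print(c[0],np.hypot(c[1],c[2]),t0)
n=21; t=np.deg2rad(np.linspace(341.9,t0,n+1)); p=np.round(np.c_[36*np.cos(t),-36*np.sin(t)],1); d=np.diff(p,axis=0).round(1)/1000
for i in range(0,n,8): print([[float(x.round(4)),float(y.round(4)),0,0] for x,y in d[i:i+8]])
```

```text
1.4684562742745377 2.8896164861685065 248.2729592296821
[[-0.001, 0.0026, 0, 0], [-0.0011, 0.0026, 0, 0], [-0.0014, 0.0024, 0, 0], [-0.0016, 0.0023, 0, 0], [-0.0017, 0.0022, 0, 0], [-0.0019, 0.0021, 0, 0], [-0.002, 0.0019, 0, 0], [-0.0022, 0.0017, 0, 0]]
[[-0.0023, 0.0016, 0, 0], [-0.0025, 0.0014, 0, 0], [-0.0025, 0.0012, 0, 0], [-0.0026, 0.001, 0, 0], [-0.0027, 0.0007, 0, 0], [-0.0028, 0.0006, 0, 0], [-0.0027, 0.0004, 0, 0], [-0.0028, 0.0001, 0, 0]]
[[-0.0028, -0.0001, 0, 0], [-0.0028, -0.0003, 0, 0], [-0.0028, -0.0005, 0, 0], [-0.0027, -0.0007, 0, 0], [-0.0026, -0.001, 0, 0]]
```

>>> {"name": "play_rows", "arguments": {"rows": [[-0.001,0.0026,0,0],[-0.0011,0.0026,0,0],[-0.0014,0.0024,0,0],[-0.0016,0.0023,0,0],[-0.0017,0.0022,0,0],[-0.0019,0.0021,0,0],[-0.002,0.0019,0,0],[-0.0022,0.0017,0,0]]}}

```text
clock: 18.9
tcp_pos: [0.5315, 0.1139, 0.1228]
eef_rot: [-3.108, -0.442, -0.01]
ft_force: [5.8, 6.3, 2.0]
opening: 0.0138
gripper_force: 15.0
```

>>> {"name": "play_rows", "arguments": {"rows": [[-0.0023,0.0016,0,0],[-0.0025,0.0014,0,0],[-0.0025,0.0012,0,0],[-0.0026,0.001,0,0],[-0.0027,0.0007,0,0],[-0.0028,0.0006,0,0],[-0.0027,0.0004,0,0],[-0.0028,0.0001,0,0]]}}

```text
clock: 19.7
tcp_pos: [0.5149, 0.0998, 0.1229]
eef_rot: [3.109, 0.442, 0.014]
ft_force: [9.0, 1.0, -2.3]
opening: 0.0143
gripper_force: 15.0
```

```bash
python3 k.py
```

```text
19.7 xy [  4.2 -35.1] r 35.4 ang -83.2 0.1229 F [ 9.   1.  -2.3] 0.0143
needle (np.float64(142.28972363519907), np.float64(144.42563677683606), 50, array([ 7.4, -9.3]))
```

>>> {"name": "play_rows", "arguments": {"rows": [[-0.0028,-0.0001,0,0],[-0.0028,-0.0003,0,0],[-0.0028,-0.0005,0,0],[-0.0027,-0.0007,0,0],[-0.0026,-0.001,0,0],[0,0,0,0]]}}

```text
clock: 20.35
tcp_pos: [0.5001, 0.0971, 0.1229]
eef_rot: [3.107, 0.442, 0.011]
ft_force: [5.7, -4.0, 0.7]
opening: 0.0139
gripper_force: 15.0
```

```bash
python3 k.py
```

```text
20.35 xy [-10.7 -33.5] r 35.2 ang -107.7 0.1229 F [ 5.7 -4.   0.7] 0.0139
needle (np.float64(154.6814909246067), np.float64(157.1012952932748), 55, array([  5.3, -10.4]))
```

>>> {"name": "play_rows", "arguments": {"rows": [[-0.0013,-0.0004,0,0],[-0.0013,-0.0005,0,0],[0,0,0,0],[0,0,0,0]]}}

```text
clock: 20.8
tcp_pos: [0.4973, 0.0972, 0.1229]
eef_rot: [3.107, 0.442, 0.01]
ft_force: [5.8, -3.7, 0.6]
opening: 0.0139
gripper_force: 15.0
```

```bash
python3 k.py
```

```text
20.8 xy [-13.3 -32.6] r 35.2 ang -112.2 0.1229 F [ 5.8 -3.7  0.6] 0.0139
needle (np.float64(154.23144587467928), np.float64(156.3634398425218), 55, array([  5.2, -10.3]))
```

>>> {"name": "play_rows", "arguments": {"rows": [[0.001,0.0004,0,0],[0.001,0.0004,0,0],[0,0,0,0]]}}

```text
clock: 21.15
tcp_pos: [0.4975, 0.0973, 0.1228]
eef_rot: [3.108, 0.443, 0.004]
ft_force: [0.7, -3.2, 7.2]
opening: 0.0141
gripper_force: 15.0
```

```bash
python3 k.py
```

```text
21.15 xy [-13.1 -32.6] r 35.1 ang -111.9 0.1228 F [ 0.7 -3.2  7.2] 0.0141
needle (np.float64(154.3441342843913), np.float64(156.82442225702505), 50, array([  5.2, -10.5]))
```

>>> {"name": "play_rows", "arguments": {"rows": [[0,0,-0.001,0],[0,0,0,0],[0,0,0,0],[0,0,0,0]], "jaw": 0.04}}

```text
clock: 21.6
tcp_pos: [0.4955, 0.0987, 0.1223]
eef_rot: [-3.11, -0.443, 0.002]
ft_force: [-0.4, -0.0, -0.3]
opening: 0.0387
gripper_force: 0.0
```

>>> {"name": "play_rows", "arguments": {"rows": [[0,0,-0.01,0],[0,0,-0.025,0],[0,0,-0.03,0],[0,0,-0.03,0],[0,0,0,0],[0,0,0,0]]}}

```text
clock: 22.2
tcp_pos: [0.4964, 0.0985, 0.2186]
eef_rot: [3.11, 0.443, 0.003]
ft_force: [0.2, 0.1, -0.1]
opening: 0.04
gripper_force: 0.0
```

```bash
python3 k.py
python3 - <<'E'
from h import *
w=eyes.capture('wrist'); save('w5',w['color'])
E
```

```text
22.2 xy [-13.9 -31.2] r 34.2 ang -114.0 0.2186 F [ 0.2  0.1 -0.1] 0.04
needle (np.float64(155.87400278300356), np.float64(159.21728711369028), 29, array([  5.5, -11.3]))
```

View pics/w5.png

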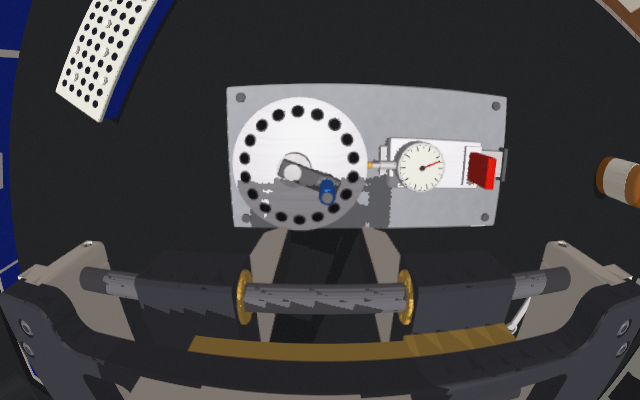

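The needle at (422,168) holds its peak reading of about 4.35 mm. The tip is on the rim, the hand is clear, and the rotor's centre has shifted towards the pointer. I'm handing the job in.

```bash
python3 -c "
from cell import order; print(order.close_job())"
```

```text
the job is handed in; nothing more can be done
None
```

I handed the job in with the high spot at the pointer, about 4.35 mm pushed in and near 5 N, and the hand clear after about 22 s. The pointer lost contact around the low side of the turn, so the high spot comes from a fit to readings over the other half. No verdict came back.

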